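# Press a heel tip home in the bench locking clamp

## Task

On the shoe-repair bench, push the heel along its slideway until its flat front meets the end stop between the jaws, and press it there for a moment with a few newtons. Then squeeze the locking clamp's two handles together, past centre, until they lock by themselves and the heel tip is pressed flush, and let go; then pull the release lever outwards until the clamp springs fully open. Leave the heel where it was pressed, use no more force than needed, and leave everything else on the bench alone.

Things in the scene. Friction and masses are not known exactly. Their poses are not given: they have to be found in the camera images.
- clamp: Steel locking clamp (locking pliers), fixed lying flat on the bench, jaws over the end of a wooden slideway. Origin on the bench under the clamp's pivot; x runs from the jaws (-) to the handle tails (+), y towards the moving handle, z up. Both handles are bars 12 mm thick (y), 24 mm high (z = 43 to 67 mm), 10 mm apart when closed. Open bench below the handles and beyond their tails.
- fixed_handle (a point): Point on the outer face of the clamp's fixed handle, at clamp x = 125, y = -17 mm, mid-height z = 55 mm. Axes as the clamp's. This handle runs from clamp x = 22 to 150 mm; a 16 mm wide adjusting screw follows to x = 162 mm.
- slideway (a point): Point on top of the slideway bed (30 mm over the bench), at clamp x = -150, y = 0; axes as the clamp's. The heel slides along +x. Bed: clamp x = -215 to -15 mm. Fence face at y = -20 mm, low rail face at y = 25 mm, both for x < -110 mm and up to z = 46 mm. Fixed jaw beyond the fence: clamp x = -111 to -21 mm, face at y = -21.5 mm, up to z = 76 mm.
- pad_face (a point): Centre of the face of the moving jaw's round spring pad (20 mm across, z = 57 mm), which presses on the heel tip along clamp -y; the moving jaw is 22 mm high, up to z = 68 mm.
- handle (a joint): Moving handle on an upright pin on the moving jaw (pin at clamp x = 8, y = 17 mm when closed, 12, 14 mm when open): 0 = fully open (0.26 rad off the fixed handle), about 0.47 = closed (parallel to it, outer face at clamp y = 17 mm, on its stop). Springs open below about 0.43; past that, with the heel in the jaws, it snaps shut and locks. Takes up to 18 N at the grip point; never 50 N.
- lever (a joint): Release lever, upright hinge on the moving handle 117 mm from the handle's pin: 0 = at rest (spring returned), grows to 0.45 as its tail tab is pulled outwards, away from the fixed handle. With the clamp locked it has a little free play, then from 0.1 it prises the handle open until, by 0.2, the clamp passes its centre and springs open. Takes under 10 N; never 30 N.
- handle_grip (a point): Grip point on the outer face of the moving handle, 115 mm from its pin, at mid-height (z = 55 mm); at about clamp x = 123, y = 44 mm when open and y = 17 mm when closed. The handle reaches 142 mm from its pin. x along the handle to its tail, y outwards (away from the fixed handle), z up.
- lever_tab (a point): Centre of the release lever's tail tab, a dark steel block 38 mm long, 10 mm thick and 22 mm high beyond the tail of the moving handle, at z = 55 mm; free bench on both sides of it and beyond. At clamp x = 203, y = 6 mm when locked, y = 54 mm when open. x along the lever to its end, y outwards, z up. Can be pulled 50 mm outwards.
- heel_center (a point): Centre of the wooden shoe heel lying on its side on the slideway: D-shaped, 60 mm long, 50 mm high (z = 30 to 80 mm), body y = -20 to 10 mm from this point, and a 6 mm rubber tip standing proud beyond it (outer face at y = 21 mm). x towards its flat front (30 mm ahead; the round back is 30 mm behind), z up. About 0.16 kg; never push it with 25 N.
- heel_front (a point): Middle of the heel's flat front, 30 mm ahead of heel_center; x out of the front.
- tip (a joint): How far the rubber heel tip on its two pins has been pressed in: 0 = standing 5 mm proud, 0.005 = flush. Only the clamp's jaw is to press it.
- polish_tin: round flat tin, 68 mm across, 20 mm high; a bystander, leave it alone
- spare_heel: dark wooden heel, D-shaped, 60 x 30 x 50 mm, without a tip, beside the slideway; a bystander, leave it alone
- stop: End stop between the jaws: a grey housing fixed on the slideway (12 mm long, 30 mm wide, 44 mm high, origin under the middle of its front face, x along the clamp's x) with a stiff steel plunger reaching out of its front towards the heel. The plunger's flat end (26 mm wide, 30 mm high, z = 40 to 70 mm) is what the heel's front must rest on.
- stop_housing (a point): Middle of the front face of the end stop's housing, at z = 55 mm; x away from the heel, along the clamp's x. The plunger's flat end stands 13 to 31 mm in front of this face, by a setting that differs each time and is not measured: find it by touch.
There are look-alikes about, which are no part of the job. What is shaped like the part that bears heel_center but turquoise is not meant.

How it is judged:
On the way, in this order (a step that is already met when the one before it is completed fails the run):
1. the heel's flat front is pressed squarely on the end stop (1.5 N or more, for a moment) (angle between the x axis of heel_front and the x axis of stop_housing, either way round below 0.08 rad and contact force between heel and stop above 1.5 N), for 0.05 s.
2. the clamp is locked closed (handles parallel within 0.03 rad) with the hand off its handle, the tip pressed flush (angle between the x axis of heel_front and the x axis of stop_housing, either way round below 0.08 rad and angle between the x axis of handle_grip and the x axis of clamp, either way round below 0.03 rad and value of joint tip above 0.0035 m and contact force between the fingers and handle below 0.5 N), for 0.2 s.
3. the release lever is pulled (past 0.09) (value of joint lever above 0.09 rad).
At the end, for the whole second after the job is handed in: The heel tip is flush (within 1.5 mm), the heel's front still square (0.08 rad) and at the stop (no more than 35 mm from its housing), the handle fully open (within 0.08 of 0) and at rest, the release lever back (within 0.08 rad) (value of joint tip above 0.0035 m and value of joint each of handle, lever below 0.08 rad and x of heel_front in the frame of stop_housing above -0.035 m and angle between the x axis of heel_front and the x axis of stop_housing, either way round below 0.08 rad and velocity of joint handle below 0.05 rad/s); the robot touches nothing.
It fails at once if the heel is pushed with 25 N or more (contact force between the fingers and heel above 25 N).
It fails at once if the moving handle is forced with 50 N or more (contact force between the fingers and handle above 50 N).
It fails at once if the release lever is forced with 30 N or more (contact force between the fingers and lever above 30 N).
It fails at once if a bystander is moved by more than 20 mm (distance of any of polish_tin, spare_heel, hammer, glue, awl from where it was at the start of the episode above 0.02 m).
It also fails if it takes over 61 s, if anything falls off the work surface, if the arm or the gripper's body presses on something with over 40 N, if the wrist force passes 120 N, or if a joint passes its speed limit or range.

## Robot

A 6-joint arm with a two-finger parallel gripper is mounted at the origin on the work surface. World frame = base frame: x ahead of the robot, y to its left, z up, the work surface at z = 0. Lengths are in m, angles in rad, forces in N, time in s.
With the tool pointing down it reaches from about 0.375 to 0.925 m from the base axis. Payload 5.7 kg.
Tool frame: the origin (TCP) lies at the very end of the fingers, on their centre line; the grasp point (between the pads) lies 19 mm behind it (env.tcp_to_grasp is the distance from the TCP to the grasp point, in m); z points along the fingers, x is the direction in which the jaws open and shut, and the axes are right-handed (so a half turn about z gives the same grasp; the last joint's range is limited). The gripper opens to 88 mm and grips with 3 to 60 N. Pads are 20 mm wide; open, the fingers measure 115 mm over their backs; the gripper's body (75 mm by 178 mm) begins 61 mm behind the grasp point.
Start: joints at [1.074, 0.359, 1.51, -0, 1.272, -0.115], TCP at [0.224, 0.557, 0.223] pointing down, gripper open.
Joint ranges: [-2.97, 2.97], [-1.01, 2.36], [0.21, 2.38], [-0.96, 4.11], [0.2, 2.71], [-2.98, 2.98]. Speed limits (rad/s): [2.39, 2.39, 3.14, 3.14, 3.14, 3.14].

## Interface

Orientations are given as a unit quaternion [x, y, z, w].
In Python, from bench import env, vision gives the robot as it stands.
- The arm moves only by the tool step_arm, never from a script. Its argument "increments" is a list of rows, each a list of 6 numbers: the shift along the tool's x, y, z in mm, then the turn, a rotation vector about the tool's x, y, z in degrees. In form: [[tx, ty, tz, rx, ry, rz], ...]. A call has exactly 10 rows; each row shifts and turns the commanded pose from where the row before left it, along the tool's axes as they then stand; what a row does not reach is not made up. A row lasts 1/12 s, in which the tool goes at most 41.7 mm and 7.16 degrees, less where a joint would pass 70% of its speed; a pose out of reach is approached as far as the arm can. A call with a gripper value outside its range is refused whole. "grip" is the finger opening in mm, from 0 to 87.8, set as the call begins (left out, the last holds). The fingers move at their own pace and stop on an object; the grip force is fixed at half the most. Time passes only in rows, so rows that do not move let the fingers close, or fill a call up. It gives the time, the measured TCP pose, the force and the opening at its end, in the units of the state.
- env.observe(): the state, without advancing time (a new reading comes with each control period).
- vision.get_image(name): name is "side" or "top" or "wrist"; returns the picture (384x512x3 uint8, red, green, blue); there is no depth.
- vision.camera_params(name): a dict with "vertical_fov" (degrees; the focal length in pixels is half the picture's height over the tangent of half this angle, whatever the lens; pixels are square), "cx", "cy" (the principal point, pixels), "extrinsics" (4x4, takes a point from world to camera coordinates). Camera axes: x right, y down, z forward; pixel columns grow to the right and rows downward; lengths in m; the calibration is good to about 2 mm. A picture is of the moment at which its call begins: read the wrist's pose just before it. camera_params takes no time and is no camera call; for the wrist camera it gives the pose at the moment of the call.
- env.close_job(): hands the job in, once; it reports no verdict.
The state is a dict: "time": time; "qpos": joint angles; "qd": joint speeds; "tau": joint torques, N m; "tcp_pos": TCP position; "orientation": TCP orientation; "contact_force": force on the tool from outside, world axes, zero at the start; "ft_torque": the same for the moment, N m; "opening": finger opening in m.
Only numpy, scipy, OpenCV 4.12 (cv2) and the standard library are available. Lean on these libraries where they do the work, as an engineer would, in place of code of your own. Each camera call takes 0.05 s, during which the arm holds its last target. There are 200 camera calls.

## Working session

There is one attempt and no reset: what is moved stays moved. The work goes in short steps, Python scripts to look and compute and a tool call to move; the robot and the scene stay as the last step left them, time stands still between calls to the robot, and variables do not carry over. Pictures are saved under pics/ and viewed, about 8 in all and at most 12, crops included, and the job is handed in when it is done.

Besides the shell and the picture viewer there is one more tool, called after "Emit:" as name([rows], argument=value, ...), one row to a line, values as JSON. step_arm: Moves the arm, as the interface text tells. Its arguments: {"type":"object","properties":{"increments":{"type":"array","items":{"type":"array","items":{"type":"number"}}},"grip":{"type":"number"}},"required":["increments"]}

```bash
ls; mkdir -p pics; python3 - <<'E'
from bench import env, vision
import cv2,numpy as np
a=vision.get_image("top");b=vision.get_image("side")
cv2.imwrite("pics/top.png",a[...,::-1]);cv2.imwrite("pics/side.png",b[...,::-1])
for n in("top","side","wrist"):print(n,vision.camera_params(n))
print(env.observe())
E
```

```text
pics
top {'vertical_fov': 42.05246025085478, 'cx': 261.46065493336476, 'cy': 194.79845884971473, 'extrinsics': array([[-0.06476312, -0.99789853, -0.00206221, -0.03557441],
       [-0.97579468,  0.06376089, -0.20918721,  0.58351046],
       [ 0.2088791 , -0.01153532, -0.97787344,  1.26546459],
       [ 0.        ,  0.        ,  0.        ,  1.        ]])}
side {'vertical_fov': 49.30896988800689, 'cx': 257.37128471561215, 'cy': 202.1722823116087, 'extrinsics': array([[ 0.91061833, -0.41324116,  0.00244861, -0.55090898],
       [-0.30113033, -0.66760546, -0.68089902,  0.1705928 ],
       [ 0.28301021,  0.61930178, -0.73237322,  0.94225564],
       [ 0.        ,  0.        ,  0.        ,  1.        ]])}
wrist {'vertical_fov': 65.41730834576268, 'cx': 258.79554943233336, 'cy': 193.95881860311485, 'extrinsics': array([[ 0.37216547,  0.92816408, -0.00207605, -0.59893785],
       [ 0.88643259, -0.35476748,  0.29728319, -0.03607954],
       [ 0.27519106, -0.11247881, -0.95478709,  0.3910468 ],
       [ 0.        ,  0.        ,  0.        ,  1.        ]])}
{'time': 0.1, 'qpos': array([ 1.07390190e+00,  3.59394637e-01,  1.51133799e+00, -3.32269052e-05,
        1.27254927e+00, -1.15086800e-01]), 'qd': array([-5.62404280e-04, -1.05867832e-03, -3.95141033e-03, -1.97319008e-05,
       -9.58161891e-04, -1.85454085e-03]), 'tau': array([ 1.49585908e-04, -5.16359067e+01, -2.71408546e+01,  6.75115641e-02,
        2.78057903e-02, -4.56922760e-05]), 'tcp_pos': array([0.2232573 , 0.55621411, 0.22191127]), 'orientation': array([ 8.28428776e-01,  5.60093787e-01, -7.42085678e-04,  4.03672214e-04]), 'contact_force': array([0.32039854, 0.04820458, 0.33190721]), 'ft_torque': array([ 0.01995871, -0.02593978,  0.01171184]), 'opening': 0.08756545515204396}
```

View pics/top.png

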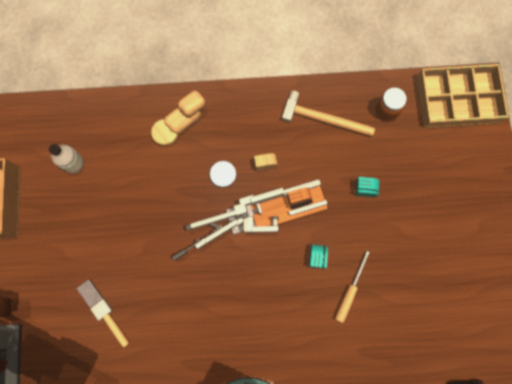

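View pics/side.png

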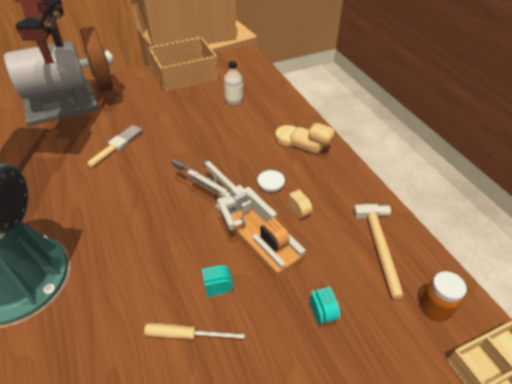

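```bash
python3 - <<'E'
import cv2,numpy as np
a=cv2.imread("pics/top.png")[145:270,165:335];b=cv2.imread("pics/side.png")[145:275,165:325]
a=cv2.resize(a,None,fx=4.6,fy=4.6,interpolation=cv2.INTER_CUBIC)
cv2.imwrite("pics/c1.png",a)
cv2.imwrite("pics/c2.png",cv2.resize(b,None,fx=4.6,fy=4.6,interpolation=cv2.INTER_CUBIC))
E
```

```text
(no output)
```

View pics/c1.png

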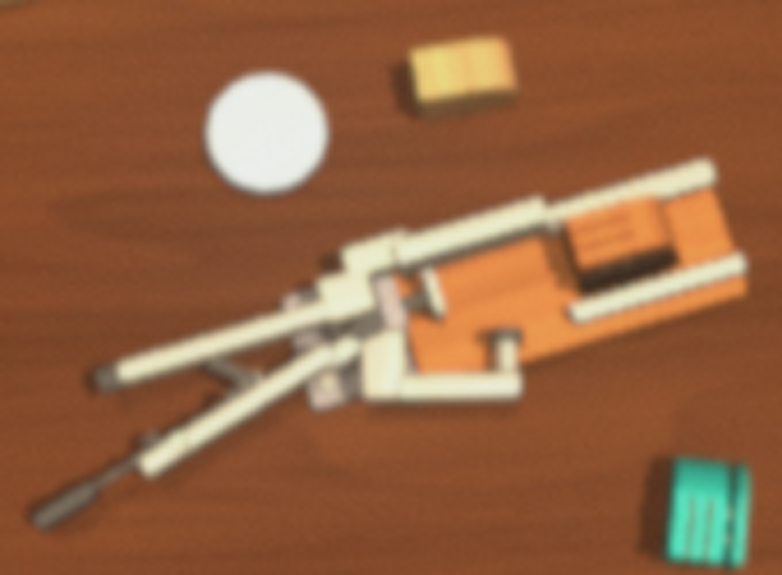

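View pics/c2.png

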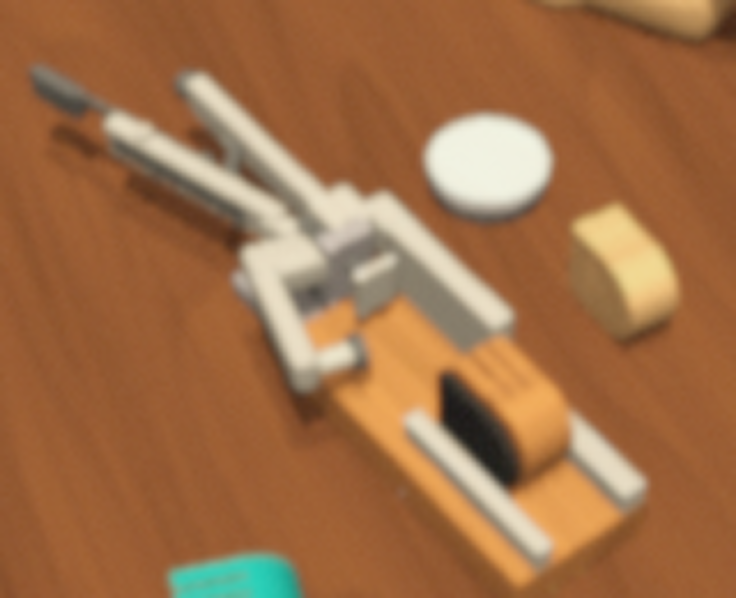

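```bash
cat >h.py <<'E'
import numpy as np
from bench import env,vision
from scipy.optimize import least_squares
P={n:vision.camera_params(n) for n in("top","side")}
def proj(X,p):
    E=p["extrinsics"];c=np.atleast_2d(X)@E[:3,:3].T+E[:3,3];f=192/np.tan(np.radians(p["vertical_fov"]/2))
    return c[:,:2]/c[:,2:]*f+[p["cx"],p["cy"]]
def ray(uv,z,p):
    E=p["extrinsics"];f=192/np.tan(np.radians(p["vertical_fov"]/2))
    d=E[:3,:3].T@np.array([(uv[0]-p["cx"])/f,(uv[1]-p["cy"])/f,1]);o=-E[:3,:3].T@E[:3,3]
    return o+d*(z-o[2])/d[2]
def toW(C,s):
    C=np.atleast_2d(C)/1000.;c,n=np.cos(s[2]),np.sin(s[2])
    return np.c_[s[0]+c*C[:,0]-n*C[:,1],s[1]+n*C[:,0]+c*C[:,1],C[:,2]]
def toC(W,s):
    d=np.array(W)[:2]-s[:2];c,n=np.cos(s[2]),np.sin(s[2]);return 1000*np.array([c*d[0]+n*d[1],-n*d[0]+c*d[1]])
E
cat >fit.py <<'E'
from h import *
top=[((123,383),(150,-5,67)),((115,362),(150,-17,67)),((548,222),(-111,-21.5,76)),((717,183),(-215,-20,46)),((65,503),(203,54,66)),((570,305),(-110,25,46)),((742,255),(-215,25,46))]
side=[((500,330),(-111,-21.5,76)),((540,550),(-215,25,46)),((62,85),(203,54,66)),((620,500),(-215,-20,46))]
U1=np.array([t[0] for t in top])/4.6+[165,145];U2=np.array([t[0] for t in side])/4.6+[165,145]
C1=[t[1] for t in top];C2=[t[1] for t in side]
r=lambda s:np.r_[(proj(toW(C1,s),P["top"])-U1).ravel(),(proj(toW(C2,s),P["side"])-U2).ravel()]
o=least_squares(r,[.5,.05,1.7],loss="soft_l1");print(o.x);print(r(o.x).reshape(-1,2).round(1).tolist())
np.save("s.npy",o.x)
for uv in((567,213),(583,262),(665,200),(678,245)):
    print(uv,toC(ray(np.array(uv)/4.6+[165,145],.08,P["top"]),o.x))
print(toW([(0,0,0),(-150,0,30),(123,44,55),(203,54,55)],o.x))
E
python3 fit.py
```

```text
[ 0.5326358  -0.03177095  1.80057492]
[[-0.6, -0.6], [-0.0, -0.4], [0.7, -0.7], [0.4, -0.3], [-1.7, 0.9], [0.3, 0.1], [0.2, -0.3], [-2.4, 0.4], [1.8, -0.0], [-3.6, -1.8], [-0.1, 0.6]]
(567, 213) [-120.21226714  -21.36699102]
(583, 262) [-120.32436699    8.43962747]
(665, 200) [-176.02330465  -12.34920578]
(678, 245) [-174.97108108   14.74728973]
[[ 0.5326358  -0.03177095  0.        ]
 [ 0.56680009 -0.17782848  0.03      ]
 [ 0.46177754  0.0779747   0.055     ]
 [ 0.43381942  0.15359442  0.055     ]]
```

Emit:
step_arm([
  [0, 0, 0, 0, 0, 6.9],
  [0, 0, 0, 0, 0, 6.9],
  [0, 0, 0, 0, 0, 6.9],
  [0, 0, 0, 0, 0, 6.9],
  [0, 0, 0, 0, 0, 6.9],
  [0, 0, 0, 0, 0, 6.9],
  [0, 0, 0, 0, 0, 6.9],
  [0, 0, 0, 0, 0, 6.6],
  [0, 0, 0, 0, 0, 0],
  [0, 0, 0, 0, 0, 0],
], grip=0)

```text
time: 0.93
tcp_pos: [0.2234, 0.5565, 0.2223]
orientation: [0.993, 0.117, -0.0, 0.0]
contact_force: [-0.1, 0.5, -0.1]
opening: 0.0245
```

```bash
cat >>h.py <<'E'
from scipy.spatial.transform import Rotation as R
def st(goal=None):
    s=np.load("s.npy");o=env.observe();M=R.from_quat(o["orientation"]).as_matrix();p=o["tcp_pos"]
    print("t",round(o["time"],2),"tcpC",toC(p,s).round(1),"z",(p[2]*1000).round(1),"yaw err",np.degrees(np.arctan2(M[1,0],M[0,0])-(s[2]-np.pi/2)).round(2),"tilt",M[:,2].round(3),"F tool",(M.T@o["contact_force"]).round(1),"q",o["qpos"].round(2),"open",o["opening"]*1000)
    if goal is not None:
        g=toW([goal],s)[0];print("delta tool mm",(M.T@(g-p)*1000).round(1))
E
python3 - <<'E'
from h import *
s=np.load("s.npy")
for uv in((437,270),(444,310)):print(toC(ray(np.array(uv)/4.6+[165,145],.07,P["top"]),s))
for uv in((373,280),(380,310),(405,320),(400,280)):print('h',toC(ray(np.array(uv)/4.6+[165,145],.074,P["top"]),s))
for uv in((397,262),(362,285)):print('side',toC(ray(np.array(uv)/4.6+[165,145],.07,P["side"]),s))
st((-215,0,150))
E
```

```text
[-40.20719482 -13.11118823]
[-37.29654136  10.26360176]
h [ -3.44741699 -17.40092421]
h [-2.323501    0.37974246]
h [-14.2552824   10.02302016]
h [-18.15924404 -12.9308058 ]
side [-40.10950771 -17.04535778]
side [-42.08372322   7.13708787]
t 0.93 tcpC [643.3 167.1] z 222.3 yaw err 0.26 tilt [-0.    -0.001 -1.   ] F tool [ 0.  -0.5  0.1] q [1.07 0.36 1.51 0.   1.27 0.84] open 24.495295951839257
delta tool mm [163.3 859.   72.7]
```

Emit:
step_arm([
  [4, 20, 0, 0, 0, 0],
  [8, 40, 2, 0, 0, 0],
  [8, 40, 4, 0, 0, 0],
  [8, 40, 4, 0, 0, 0],
  [8, 40, 4, 0, 0, 0],
  [8, 40, 4, 0, 0, 0],
  [8, 40, 4, 0, 0, 0],
  [8, 40, 4, 0, 0, 0],
  [8, 40, 4, 0, 0, 0],
  [8, 40, 4, 0, 0, 0],
])

```text
time: 1.77
tcp_pos: [0.3848, 0.2024, 0.1886]
orientation: [0.993, 0.117, 0.0, -0.0]
contact_force: [0.3, -0.0, 1.0]
opening: 0.0006
```

Emit:
step_arm([
  [8, 40, 4, 0, 0, 0],
  [8, 40, 4, 0, 0, 0],
  [8, 40, 4, 0, 0, 0],
  [8, 40, 4, 0, 0, 0],
  [8, 40, 4, 0, 0, 0],
  [8, 40, 4, 0, 0, 0],
  [8, 40, 4, 0, 0, 0],
  [8, 40, 4, 0, 0, 0],
  [8, 40, 4, 0, 0, 0],
  [4, 20, 0, 0, 0, 0],
])

```text
time: 2.6
tcp_pos: [0.5472, -0.1528, 0.1521]
orientation: [0.993, 0.116, 0.0, 0.001]
contact_force: [0.3, 0.6, 0.4]
opening: 0.0006
```

```bash
python3 - <<'E'
from h import *
st((-205,-2,150))
E
```

```text
t 2.6 tcpC [-121.2   13.4] z 152.1 yaw err 0.17 tilt [ 0.001 -0.002 -1.   ] F tool [ 0.4 -0.5 -0.4] q [-0.39  0.39  1.66 -0.    1.09 -0.63] open 0.5549722407363831
delta tool mm [15.2 83.9  2.2]
```

Emit:
step_arm([
  [3, 15, 0, 0, 0, 0],
  [4, 25, 0, 0, 0, 0],
  [4, 25, 2, 0, 0, 0],
  [4, 19, 0, 0, 0, 0],
  [0, 0, 0, 0, 0, 0],
  [0, 0, 0, 0, 0, 0],
  [0, 0, 0, 0, 0, 0],
  [0, 0, 0, 0, 0, 0],
  [0, 0, 0, 0, 0, 0],
  [0, 0, 0, 0, 0, 0],
])

```text
time: 3.43
tcp_pos: [0.5789, -0.2256, 0.1508]
orientation: [0.993, 0.116, -0.0, -0.0]
contact_force: [0.5, 0.7, -0.8]
opening: 0.0004
```

```bash
python3 - <<'E'
from h import *
import cv2
st((-205,-2,38))
p=vision.camera_params("wrist");a=vision.get_image("wrist");cv2.imwrite("pics/w1.png",a[...,::-1])
s=np.load("s.npy")
pts=[(150,-5,67),(-111,-21.5,76),(-110,25,46),(-215,25,46),(-215,-20,46),(-40,13,70),(-120,-20,80),(-120,10,80),(-205,-2,38)]
for c,u in zip(pts,proj(toW(pts,s),p)):print(c,u.round(0))
E
```

```text
t 3.43 tcpC [-199.3   -0.9] z 150.8 yaw err 0.13 tilt [-0.  0. -1.] F tool [ 0.6 -0.6  0.8] q [-0.48  0.46  1.54 -0.    1.14 -0.71] open 0.4368407356475528
delta tool mm [  1.1   5.7 112.8]
(150, -5, 67) [ 269. -441.]
(-111, -21.5, 76) [287.  92.]
(-110, 25, 46) [228.  92.]
(-215, 25, 46) [231. 209.]
(-215, -20, 46) [279. 209.]
(-40, 13, 70) [240. -16.]
(-120, -20, 80) [285. 105.]
(-120, 10, 80) [245. 105.]
(-205, -2, 38) [260. 196.]
```

View pics/w1.png

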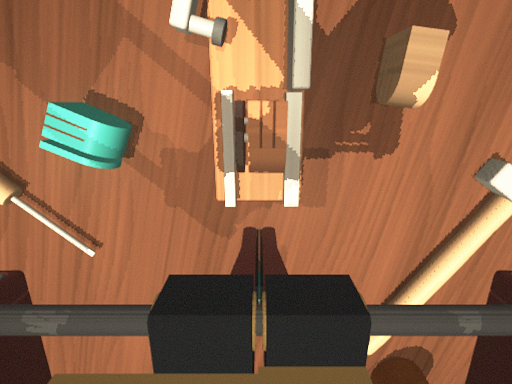

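Emit:
step_arm([
  [1, 3, 10, 0, 0, 0],
  [1, 3, 15, 0, 0, 0],
  [0, 0, 20, 0, 0, 0],
  [0, 0, 20, 0, 0, 0],
  [0, 0, 20, 0, 0, 0],
  [0, 0, 15, 0, 0, 0],
  [0, 0, 10, 0, 0, 0],
  [0, 0, 2, 0, 0, 0],
  [0, 0, 0, 0, 0, 0],
  [0, 0, 0, 0, 0, 0],
])

```text
time: 4.32
tcp_pos: [0.583, -0.2323, 0.0392]
orientation: [0.993, 0.115, 0.0, 0.0]
contact_force: [0.9, 0.2, -0.5]
opening: 0.0002
```

```bash
python3 - <<'E'
from h import *
st((-110,0,38))
E
```

```text
t 4.32 tcpC [-206.7   -3.4] z 39.2 yaw err 0.06 tilt [ 0.001 -0.001 -1.   ] F tool [0.9 0.  0.5] q [-0.49  0.6   1.62 -0.    0.92 -0.72] open 0.2413637279834945
delta tool mm [ -3.3 -96.7   1.1]
```

Emit:
step_arm([
  [0, -3, 0, 0, 0, 0],
  [0, -3, 0, 0, 0, 0],
  [0, -2, 0, 0, 0, 0],
  [0, -2, 0, 0, 0, 0],
  [0, -1, 0, 0, 0, 0],
  [0, -1, 0, 0, 0, 0],
  [0, -1, 0, 0, 0, 0],
  [0, -1, 0, 0, 0, 0],
  [0, -2, 0, 0, 0, 0],
  [0, -2, 0, 0, 0, 0],
])

```text
time: 5.15
tcp_pos: [0.5784, -0.2144, 0.0386]
orientation: [0.993, 0.115, -0.0, 0.0]
contact_force: [0.5, -0.4, -0.5]
opening: 0.0001
```

Emit:
step_arm([
  [0, -2, 0, 0, 0, 0],
  [0, -2, 0, 0, 0, 0],
  [0, -2, 0, 0, 0, 0],
  [0, -2, 0, 0, 0, 0],
  [0, -2, 0, 0, 0, 0],
  [0, -2, 0, 0, 0, 0],
  [0, -2, 0, 0, 0, 0],
  [0, -2, 0, 0, 0, 0],
  [0, -2, 0, 0, 0, 0],
  [0, -2, 0, 0, 0, 0],
])

```text
time: 5.98
tcp_pos: [0.5738, -0.1949, 0.0387]
orientation: [0.993, 0.115, -0.0, 0.0]
contact_force: [0.6, -1.1, 0.2]
opening: 0.0005
```

Emit:
step_arm([
  [0, -2, 0, 0, 0, 0],
  [0, -2, 0, 0, 0, 0],
  [0, -2, 0, 0, 0, 0],
  [0, -2, 0, 0, 0, 0],
  [0, -2, 0, 0, 0, 0],
  [0, -2, 0, 0, 0, 0],
  [0, -2, 0, 0, 0, 0],
  [0, -2, 0, 0, 0, 0],
  [0, -2, 0, 0, 0, 0],
  [0, -2, 0, 0, 0, 0],
])

```text
time: 6.82
tcp_pos: [0.5692, -0.1754, 0.0387]
orientation: [0.993, 0.115, -0.0, 0.0]
contact_force: [-0.3, -0.9, -0.2]
opening: 0.0004
```

```bash
python3 - <<'E'
from h import *
import cv2
st((-110,0,38))
a=vision.get_image("top")[...,::-1][170:270,190:340];b=vision.get_image("side")[...,::-1][170:275,190:325]
a=cv2.resize(a,(640,426),interpolation=2);b=cv2.resize(b,(150,117),interpolation=2)
cv2.imwrite("pics/t2.png",a)
E
```

```text
t 6.82 tcpC [-148.2   -2.9] z 38.7 yaw err 0.06 tilt [-0. -0. -1.] F tool [-0.5  0.8  0.2] q [-0.41  0.57  1.69 -0.    0.88 -0.65] open 0.39182002270787547
delta tool mm [ -2.8 -38.2   0.7]
```

View pics/t2.png

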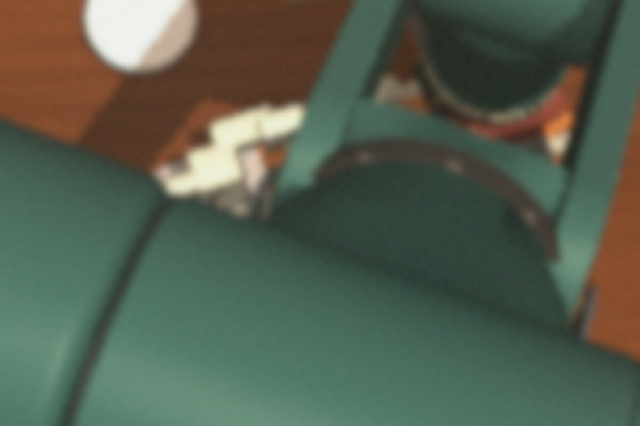

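Emit:
step_arm([
  [0, -2, 0, 0, 0, 0],
  [0, -2, 0, 0, 0, 0],
  [0, -2, 0, 0, 0, 0],
  [0, -2, 0, 0, 0, 0],
  [0, -2, 0, 0, 0, 0],
  [0, -2, 0, 0, 0, 0],
  [0, -2, 0, 0, 0, 0],
  [0, -2, 0, 0, 0, 0],
  [0, -1, 0, 0, 0, 0],
  [0, -1, 0, 0, 0, 0],
])

```text
time: 7.75
tcp_pos: [0.5651, -0.1579, 0.0387]
orientation: [0.993, 0.115, -0.0, 0.0]
contact_force: [0.6, -0.9, 0.2]
opening: 0.0004
```

Emit:
step_arm([
  [0, -1, 0, 0, 0, 0],
  [0, -1, 0, 0, 0, 0],
  [0, -1, 0, 0, 0, 0],
  [0, -1, 0, 0, 0, 0],
  [0, -1, 0, 0, 0, 0],
  [0, -1, 0, 0, 0, 0],
  [0, -0.5, 0, 0, 0, 0],
  [0, -0.5, 0, 0, 0, 0],
  [0, -0.5, 0, 0, 0, 0],
  [0, -0.5, 0, 0, 0, 0],
])

```text
time: 8.58
tcp_pos: [0.5633, -0.1503, 0.0387]
orientation: [0.993, 0.115, -0.0, 0.0]
contact_force: [0.6, -0.7, 0.0]
opening: 0.0003
```

Emit:
step_arm([
  [0, -0.5, 0, 0, 0, 0],
  [0, -0.5, 0, 0, 0, 0],
  [0, -0.5, 0, 0, 0, 0],
  [0, -0.5, 0, 0, 0, 0],
  [0, -0.5, 0, 0, 0, 0],
  [0, -0.5, 0, 0, 0, 0],
  [0, -0.5, 0, 0, 0, 0],
  [0, -0.5, 0, 0, 0, 0],
  [0, 0, 0, 0, 0, 0],
  [0, 0, 0, 0, 0, 0],
])

```text
time: 9.42
tcp_pos: [0.5623, -0.1462, 0.0387]
orientation: [0.993, 0.115, -0.0, -0.0]
contact_force: [0.7, -0.8, 0.2]
opening: 0.0004
```

```bash
python3 - <<'E'
from h import *
st((-110,0,38))
E
```

```text
t 9.42 tcpC [-118.2   -2.8] z 38.7 yaw err 0.06 tilt [-0.  0. -1.] F tool [ 0.5  0.9 -0.2] q [-0.37  0.55  1.73  0.    0.86 -0.6 ] open 0.36775658891163077
delta tool mm [-2.8 -8.2  0.7]
```

Emit:
step_arm([
  [0, -0.5, 0, 0, 0, 0],
  [0, -0.5, 0, 0, 0, 0],
  [0, -0.5, 0, 0, 0, 0],
  [0, -0.5, 0, 0, 0, 0],
  [0, -0.5, 0, 0, 0, 0],
  [0, -0.5, 0, 0, 0, 0],
  [0, -0.5, 0, 0, 0, 0],
  [0, 0, 0, 0, 0, 0],
  [0, 0, 0, 0, 0, 0],
  [0, 0, 0, 0, 0, 0],
])

```text
time: 10.25
tcp_pos: [0.5615, -0.1428, 0.0386]
orientation: [0.993, 0.115, -0.0, -0.0]
contact_force: [-0.2, 0.1, -0.5]
opening: 0.0007
```

Emit:
step_arm([
  [0, -0.4, 0, 0, 0, 0],
  [0, -0.4, 0, 0, 0, 0],
  [0, -0.4, 0, 0, 0, 0],
  [0, -0.4, 0, 0, 0, 0],
  [0, -0.4, 0, 0, 0, 0],
  [0, -0.4, 0, 0, 0, 0],
  [0, -0.4, 0, 0, 0, 0],
  [0, 0, 0, 0, 0, 0],
  [0, 0, 0, 0, 0, 0],
  [0, 0, 0, 0, 0, 0],
])

```text
time: 11.08
tcp_pos: [0.5609, -0.1401, 0.0387]
orientation: [0.993, 0.115, -0.0, -0.0]
contact_force: [0.2, -0.2, 0.8]
opening: 0.0006
```

Emit:
step_arm([
  [0, -0.4, 0, 0, 0, 0],
  [0, -0.4, 0, 0, 0, 0],
  [0, -0.4, 0, 0, 0, 0],
  [0, -0.4, 0, 0, 0, 0],
  [0, -0.4, 0, 0, 0, 0],
  [0, -0.4, 0, 0, 0, 0],
  [0, -0.4, 0, 0, 0, 0],
  [0, 0, 0, 0, 0, 0],
  [0, 0, 0, 0, 0, 0],
  [0, 0, 0, 0, 0, 0],
])

```text
time: 11.92
tcp_pos: [0.5603, -0.1374, 0.0387]
orientation: [0.993, 0.115, -0.0, -0.0]
contact_force: [0.8, -0.5, 0.0]
opening: 0.0008
```

Emit:
step_arm([
  [0, -0.4, 0, 0, 0, 0],
  [0, -0.4, 0, 0, 0, 0],
  [0, -0.4, 0, 0, 0, 0],
  [0, -0.4, 0, 0, 0, 0],
  [0, -0.4, 0, 0, 0, 0],
  [0, -0.4, 0, 0, 0, 0],
  [0, -0.4, 0, 0, 0, 0],
  [0, 0, 0, 0, 0, 0],
  [0, 0, 0, 0, 0, 0],
  [0, 0, 0, 0, 0, 0],
])

```text
time: 12.75
tcp_pos: [0.5605, -0.1365, 0.0389]
orientation: [0.993, 0.115, 0.001, 0.001]
contact_force: [0.3, -7.4, -2.1]
opening: 0.0007
```

```bash
python3 - <<'E'
from h import *
import cv2
st((-110,0,38))
w=vision.get_image("wrist")[...,::-1][0:330,130:400];b=vision.get_image("side")[...,::-1][160:290,170:325]
w=cv2.resize(w,None,fx=1.3,fy=1.3);b=cv2.resize(b,(440,429),interpolation=2)
c=np.zeros((429,791,3),np.uint8);c[:,:351]=w[:429];c[:,351:]=b
cv2.imwrite("pics/m3.png",c)
E
```

```text
t 12.75 tcpC [-108.3   -3.3] z 38.9 yaw err 0.09 tilt [ 0.002 -0.003 -1.   ] F tool [-1.4  7.3  2.1] q [-0.36  0.55  1.74 -0.    0.86 -0.59] open 0.6539261539161513
delta tool mm [-3.3  1.7  0.9]
```

View pics/m3.png

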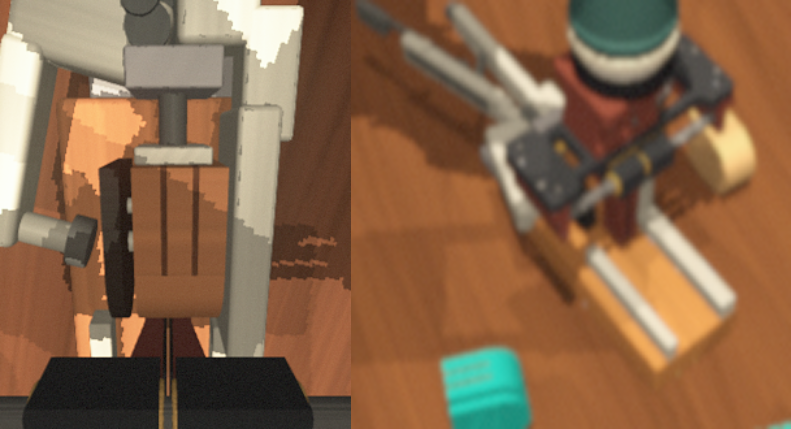

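Emit:
step_arm([
  [0, 2, 0, 0, 0, 0],
  [0, 4, 0, 0, 0, 0],
  [0, 8, 0, 0, 0, 0],
  [0, 6, -5, 0, 0, 0],
  [0, 0, -15, 0, 0, 0],
  [0, 0, -25, 0, 0, 0],
  [0, 0, -25, 0, 0, 0],
  [0, 0, -20, 0, 0, 0],
  [-3, -15, -5, 0, 0, 0],
  [-5, -30, 0, 0, 0, 0],
])

```text
time: 13.68
tcp_pos: [0.549, -0.1145, 0.1358]
orientation: [0.994, 0.114, 0.003, 0.002]
contact_force: [0.3, 0.5, -0.3]
opening: 0.0003
```

Emit:
step_arm([
  [-3, -35, 0, 0, 0, 0],
  [-3, -35, 0, 0, 0, 0],
  [-3, -35, 0, 0, 0, 0],
  [-3, -35, 0, 0, 0, 0],
  [-2, -35, 0, 0, 0, 0],
  [0, -30, 0, 0, 0, 0],
  [0, 0, 0, 0, 0, 0],
  [0, 0, 0, 0, 0, 0],
  [0, 0, 0, 0, 0, 0],
  [0, 0, 0, 0, 0, 0],
], grip=87.8)

```text
time: 14.52
tcp_pos: [0.4857, 0.0833, 0.1335]
orientation: [0.993, 0.115, -0.0, 0.0]
contact_force: [0.4, -0.1, 0.5]
opening: 0.0637
```

```bash
python3 - <<'E'
from h import *
import cv2
st((123,13.5,36))
p=vision.camera_params("wrist");a=vision.get_image("wrist");cv2.imwrite("pics/w2.png",a[...,::-1])
s=np.load("s.npy")
pts=[(150,-5,67),(150,-17,67),(22,-17,67),(203,54,66),(123,44,67),(123,-17,67)]
for c,u in zip(pts,proj(toW(pts,s),p)):print(c,u.round(0))
E
```

```text
t 14.52 tcpC [122.7  19.5] z 133.5 yaw err 0.02 tilt [-0. -0. -1.] F tool [ 0.4  0.2 -0.5] q [ 0.03  0.31  1.84 -0.    0.99 -0.2 ] open 63.67678575013755
delta tool mm [ 6.  -0.3 97.5]
(150, -5, 67) [290. 174.]
(150, -17, 67) [306. 174.]
(22, -17, 67) [299. 312.]
(203, 54, 66) [212. 103.]
(123, 44, 67) [229. 207.]
(123, -17, 67) [304. 207.]
```

View pics/w2.png

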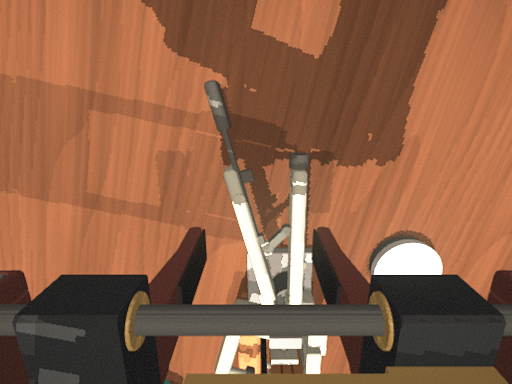

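Emit:
step_arm([
  [4, 0, 0, 0, 0, 0],
  [5, 0, 10, 0, 0, 0],
  [0, 0, 15, 0, 0, 0],
  [0, 0, 20, 0, 0, 0],
  [0, 0, 20, 0, 0, 0],
  [0, 0, 20, 0, 0, 0],
  [0, 0, 10, 0, 0, 0],
  [0, 0, 2, 0, 0, 0],
  [0, 0, 0, 0, 0, 0],
  [0, 0, 0, 0, 0, 0],
])

```text
time: 15.4
tcp_pos: [0.4951, 0.086, 0.037]
orientation: [0.993, 0.115, 0.0, 0.0]
contact_force: [-0.2, 0.3, 0.7]
opening: 0.0877
```

```bash
python3 - <<'E'
from h import *
st((123,-3,36))
E
```

```text
t 15.4 tcpC [123.2   9.8] z 37.0 yaw err 0.04 tilt [ 0.001 -0.    -1.   ] F tool [-0.1 -0.3 -0.7] q [ 0.03  0.48  1.91 -0.    0.76 -0.2 ] open 87.6912283516063
delta tool mm [12.8  0.3  1. ]
```

Emit:
step_arm([
  [0, 0, 0, 0, 0, 0],
  [0, 0, 0, 0, 0, 0],
  [0, 0, 0, 0, 0, 0],
  [0, 0, 0, 0, 0, 0],
  [0, 0, 0, 0, 0, 0],
  [0, 0, 0, 0, 0, 0],
  [0, 0, 0, 0, 0, 0],
  [0, 0, 0, 0, 0, 0],
  [0, 0, 0, 0, 0, 0],
  [0, 0, 0, 0, 0, 0],
], grip=62)

```text
time: 16.23
tcp_pos: [0.4939, 0.0861, 0.0366]
orientation: [0.993, 0.115, -0.0, 0.0]
contact_force: [-4.3, -1.4, 3.4]
opening: 0.0623
```

Emit:
step_arm([
  [1, 0, 0, 0, 0, 0],
  [1, 0, 0, 0, 0, 0],
  [1, 0, 0, 0, 0, 0],
  [1, 0, 0, 0, 0, 0],
  [1, 0, 0, 0, 0, 0],
  [0.5, 0, 0, 0, 0, 0],
  [0.5, 0, 0, 0, 0, 0],
  [0, 0, 0, 0, 0, 0],
  [0, 0, 0, 0, 0, 0],
  [0, 0, 0, 0, 0, 0],
], grip=50)

```text
time: 17.07
tcp_pos: [0.4986, 0.0871, 0.0366]
orientation: [0.993, 0.115, -0.001, 0.0]
contact_force: [-6.8, -3.7, 6.7]
opening: 0.0505
```

Emit:
step_arm([
  [0.5, 0, 0, 0, 0, 0],
  [0.5, 0, 0, 0, 0, 0],
  [0.5, 0, 0, 0, 0, 0],
  [0.5, 0, 0, 0, 0, 0],
  [0.5, 0, 0, 0, 0, 0],
  [0.5, 0, 0, 0, 0, 0],
  [0.5, 0, 0, 0, 0, 0],
  [0.5, 0, 0, 0, 0, 0],
  [0, 0, 0, 0, 0, 0],
  [0, 0, 0, 0, 0, 0],
], grip=42)

```text
time: 17.9
tcp_pos: [0.5042, 0.0886, 0.0366]
orientation: [0.993, 0.115, 0.0, -0.0]
contact_force: [-2.0, -1.2, 2.1]
opening: 0.0421
```

```bash
python3 - <<'E'
from h import *
st((123,-3,36))
E
```

```text
t 17.9 tcpC [123.6   0.3] z 36.6 yaw err 0.05 tilt [ 0.  0. -1.] F tool [-2.2  0.7 -2.1] q [ 0.04  0.49  1.88  0.    0.77 -0.19] open 42.14955035499624
delta tool mm [3.3 0.7 0.6]
```

Emit:
step_arm([
  [0.5, 0, 0, 0, 0, 0],
  [0.5, 0, 0, 0, 0, 0],
  [0.5, 0, 0, 0, 0, 0],
  [0.5, 0, 0, 0, 0, 0],
  [0.5, 0, 0, 0, 0, 0],
  [0.5, 0, 0, 0, 0, 0],
  [0.5, 0, 0, 0, 0, 0],
  [0, 0, 0, 0, 0, 0],
  [0, 0, 0, 0, 0, 0],
  [0, 0, 0, 0, 0, 0],
], grip=33.5)

```text
time: 18.73
tcp_pos: [0.5068, 0.0891, 0.0365]
orientation: [0.993, 0.115, -0.001, 0.0]
contact_force: [-3.9, -2.3, 3.0]
opening: 0.0336
```

Emit:
step_arm([
  [0, 0, 0, 0, 0, 0],
  [0, 0, 0, 0, 0, 0],
  [0, 0, 0, 0, 0, 0],
  [0, 0, 0, 0, 0, 0],
  [0, 0, 0, 0, 0, 0],
  [0, 0, 0, 0, 0, 0],
  [0, 0, -5, 0, 0, 0],
  [0, 0, -20, 0, 0, 0],
  [0, 0, -30, 0, 0, 0],
  [0, 0, -30, 0, 0, 0],
], grip=75)

```text
time: 19.57
tcp_pos: [0.5065, 0.0892, 0.1222]
orientation: [0.993, 0.115, -0.001, -0.0]
contact_force: [0.8, 0.7, -0.2]
opening: 0.075
```

```bash
python3 - <<'E'
from h import *
import cv2
st((203,-25,36))
p=vision.camera_params("wrist");a=vision.get_image("wrist");cv2.imwrite("pics/w3.png",a[...,::-1])
s=np.load("s.npy")
pts=[(150,-5,67),(150,-17,67),(203,6,66),(123,17,67)]
for c,u in zip(pts,proj(toW(pts,s),p)):print(c,u.round(0))
E
```

```text
t 19.57 tcpC [123.7  -2.1] z 122.2 yaw err 0.05 tilt [-0.002 -0.    -1.   ] F tool [ 0.9 -0.5  0.2] q [ 0.04  0.36  1.81 -0.    0.98 -0.19] open 74.99567273053631
delta tool mm [ 23.2 -79.2  86.2]
(150, -5, 67) [263. 179.]
(150, -17, 67) [279. 179.]
(203, 6, 66) [248. 105.]
(123, 17, 67) [234. 213.]
```

View pics/w3.png

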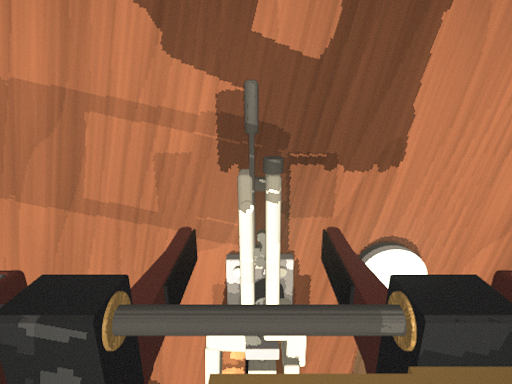

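Emit:
step_arm([
  [2, -10, 0, 0, 0, 0],
  [3, -20, 0, 0, 0, 0],
  [5, -25, 0, 0, 0, 0],
  [5, -20, 0, 0, 0, 0],
  [6, -6, 0, 0, 0, 0],
  [0, 0, 0, 0, 0, 0],
  [0, 0, 0, 0, 0, 0],
  [0, 0, 10, 0, 0, 0],
  [0, 0, 15, 0, 0, 0],
  [0, 0, 15, 0, 0, 0],
], grip=0)

```text
time: 20.45
tcp_pos: [0.5096, 0.1718, 0.0808]
orientation: [0.993, 0.115, 0.0, 0.0]
contact_force: [0.6, 0.1, 0.0]
opening: 0.012
```

Emit:
step_arm([
  [0, 0, 15, 0, 0, 0],
  [0, 0, 15, 0, 0, 0],
  [0, 0, 12, 0, 0, 0],
  [0, 0, 4, 0, 0, 0],
  [0, 0, 0, 0, 0, 0],
  [0, 0, 0, 0, 0, 0],
  [-1, 0, 0, 0, 0, 0],
  [-1, 0, 0, 0, 0, 0],
  [-1, 0, 0, 0, 0, 0],
  [0, 0, 0, 0, 0, 0],
])

```text
time: 21.28
tcp_pos: [0.5065, 0.1722, 0.0361]
orientation: [0.993, 0.115, 0.0, 0.0]
contact_force: [0.4, 0.3, 0.4]
opening: 0.0006
```

```bash
python3 - <<'E'
from h import *
st((203,-15,36))
E
```

```text
t 21.28 tcpC [204.6 -21. ] z 36.1 yaw err 0.06 tilt [ 0.001  0.    -1.   ] F tool [ 0.4 -0.2 -0.4] q [ 0.2   0.51  1.83 -0.    0.8  -0.03] open 0.6391630129697786
delta tool mm [-6.   1.6  0.1]
```

Emit:
step_arm([
  [-1, 0, 0, 0, 0, 0],
  [-1, 0, 0, 0, 0, 0],
  [-1, 0, 0, 0, 0, 0],
  [-1, 0, 0, 0, 0, 0],
  [-1, 0, 0, 0, 0, 0],
  [-1, 0, 0, 0, 0, 0],
  [-1, 0, 0, 0, 0, 0],
  [-1, 0, 0, 0, 0, 0],
  [0, 0, 0, 0, 0, 0],
  [0, 0, 0, 0, 0, 0],
])

```text
time: 22.12
tcp_pos: [0.4986, 0.1704, 0.0356]
orientation: [0.993, 0.115, -0.0, 0.0]
contact_force: [-0.3, 0.6, -0.6]
opening: 0.0009
```

Emit:
step_arm([
  [-0.6, 0, 0, 0, 0, 0],
  [-0.6, 0, 0, 0, 0, 0],
  [-0.6, 0, 0, 0, 0, 0],
  [-0.6, 0, 0, 0, 0, 0],
  [-0.6, 0, 0, 0, 0, 0],
  [-0.6, 0, 0, 0, 0, 0],
  [-0.6, 0, 0, 0, 0, 0],
  [-0.6, 0, 0, 0, 0, 0],
  [0, 0, 0, 0, 0, 0],
  [0, 0, 0, 0, 0, 0],
])

```text
time: 22.95
tcp_pos: [0.4941, 0.1693, 0.0357]
orientation: [0.993, 0.115, 0.0, -0.0]
contact_force: [1.4, 0.7, 0.3]
opening: 0.0005
```

Emit:
step_arm([
  [-0.6, 0, 0, 0, 0, 0],
  [-0.6, 0, 0, 0, 0, 0],
  [-0.6, 0, 0, 0, 0, 0],
  [-0.6, 0, 0, 0, 0, 0],
  [-0.6, 0, 0, 0, 0, 0],
  [-0.6, 0, 0, 0, 0, 0],
  [-0.6, 0, 0, 0, 0, 0],
  [-0.6, 0, 0, 0, 0, 0],
  [0, 0, 0, 0, 0, 0],
  [0, 0, 0, 0, 0, 0],
])

```text
time: 23.78
tcp_pos: [0.4895, 0.1682, 0.0357]
orientation: [0.993, 0.115, 0.0, 0.0]
contact_force: [1.1, 1.8, -0.4]
opening: 0.0003
```

Emit:
step_arm([
  [-0.6, 0, 0, 0, 0, 0],
  [-0.6, 0, 0, 0, 0, 0],
  [-0.6, 0, 0, 0, 0, 0],
  [-0.6, 0, 0, 0, 0, 0],
  [-0.6, 0, 0, 0, 0, 0],
  [-0.6, 0, 0, 0, 0, 0],
  [-0.6, 0, 0, 0, 0, 0],
  [-0.6, 0, 0, 0, 0, 0],
  [0, 0, 0, 0, 0, 0],
  [0, 0, 0, 0, 0, 0],
])

```text
time: 24.62
tcp_pos: [0.4841, 0.1668, 0.0355]
orientation: [0.993, 0.115, -0.001, 0.0]
contact_force: [-0.2, 1.0, -0.3]
opening: 0.0003
```

Emit:
step_arm([
  [-0.6, 0, 0, 0, 0, 0],
  [-0.6, 0, 0, 0, 0, 0],
  [-0.6, 0, 0, 0, 0, 0],
  [-0.6, 0, 0, 0, 0, 0],
  [-0.6, 0, 0, 0, 0, 0],
  [-0.6, 0, 0, 0, 0, 0],
  [-0.6, 0, 0, 0, 0, 0],
  [-0.6, 0, 0, 0, 0, 0],
  [0, 0, 0, 0, 0, 0],
  [0, 0, 0, 0, 0, 0],
])

```text
time: 25.45
tcp_pos: [0.48, 0.166, 0.0357]
orientation: [0.993, 0.115, -0.0, 0.0]
contact_force: [-0.2, -0.4, 0.0]
opening: 0.0004
```

```bash
python3 - <<'E'
from h import *
import cv2
st((203,-15,36))
a=vision.get_image("wrist");cv2.imwrite("pics/w4.png",a[...,::-1])
E
```

```text
t 25.45 tcpC [204.5   6.2] z 35.7 yaw err 0.06 tilt [-0. -0. -1.] F tool [-0.3  0.3 -0. ] q [ 0.2   0.48  1.89 -0.    0.76 -0.03] open 0.35190889685193677
delta tool mm [21.2  1.5 -0.3]
```

View pics/w4.png

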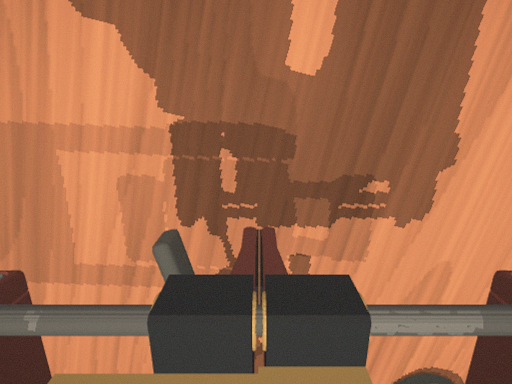

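Emit:
step_arm([
  [2, 0, 0, 0, 0, 0],
  [4, 0, -5, 0, 0, 0],
  [0, 0, -15, 0, 0, 0],
  [0, 0, -25, 0, 0, 0],
  [0, 0, -30, 0, 0, 0],
  [0, 0, -30, 0, 0, 0],
  [0, -20, -20, 0, 0, 0],
  [0, -35, 0, 0, 0, 0],
  [0, -40, 0, 0, 0, 0],
  [0, -40, 0, 0, 0, 0],
])

```text
time: 26.33
tcp_pos: [0.4556, 0.3002, 0.1621]
orientation: [0.993, 0.114, 0.001, -0.0]
contact_force: [0.1, 0.3, -0.6]
opening: 0.0008
```

Emit:
step_arm([
  [0, -40, 0, 0, 0, 0],
  [0, -40, 0, 0, 0, 0],
  [0, -40, 0, 0, 0, 0],
  [0, -30, 0, 0, 0, 0],
  [0, 0, 0, 0, 0, 0],
  [0, 0, 0, 0, 0, 0],
  [0, 0, 0, 0, 0, 0],
  [0, 0, 0, 0, 0, 0],
  [0, 0, 0, 0, 0, 0],
  [0, 0, 0, 0, 0, 0],
])

```text
time: 27.17
tcp_pos: [0.4211, 0.4437, 0.1608]
orientation: [0.993, 0.114, -0.0, 0.0]
contact_force: [-0.2, -0.0, 0.4]
opening: 0.0002
```

```bash
python3 - <<'E'
from h import *
import cv2
st()
a=vision.get_image("top")[...,::-1];cv2.imwrite("pics/t5.png",cv2.resize(a[145:270,165:335],None,fx=4.6,fy=4.6,interpolation=2))
E
```

```text
t 27.17 tcpC [4.883e+02 3.000e-01] z 160.8 yaw err -0.03 tilt [-0. -0. -1.] F tool [-0.2 -0.  -0.4] q [ 0.7   0.43  1.55 -0.    1.15  0.47] open 0.23578570837858223
```

View pics/t5.png

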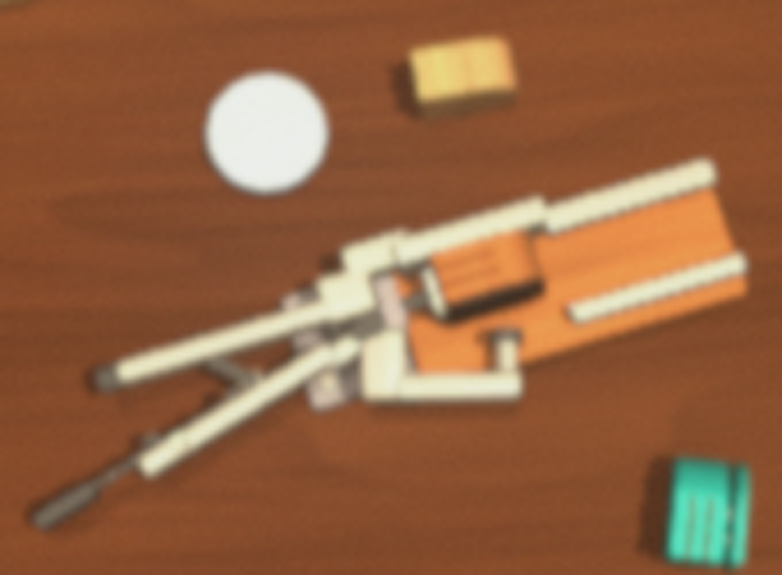

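```bash
python3 -c "
from bench import env
print(env.close_job())"
```

```text
the job is handed in; nothing more can be done
None
```

The job is done and handed in at about 27 s of the 61 s allowed. I don't have a verdict, because handing in reports none.

- **Heel:** I pushed it along the slideway with closed fingers until its front met the plunger. It was pressed there with about 7 N.
- **Clamp:** I squeezed the handles together in stages and let go. The close-up then showed them parallel and locked on their own.
- **Release:** I pulled the lever tab outwards and felt only about 2 N before the clamp sprang open.

**Last checks:** The final top picture shows:
- the heel square against the plunger with its tip pressed in;
- the handle and lever looking as they did at the start;
- the polish tin and spare heel where they were. The hammer, glue and awl are outside that picture; I never worked near them.

The flush tip, the lever angle and the finger forces on the handle were judged from pictures and wrist force, as there is no direct reading of them.

**Disagreement:** The wrist camera put the clamp about 3 mm further towards clamp -y than my fit from the top and side pictures. I allowed for that when squeezing the handles and pulling the lever.

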